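# Restock the sanding-plate cassette with the lifter

### The arm

A 6-joint arm with a two-finger parallel gripper is mounted at the origin on the work surface. World frame = base frame: x ahead of the robot, y to its left, z up, the work surface at z = 0. Lengths are in mm, angles in rad, forces in N, time in s.
With the tool pointing down it reaches from about 300 to 775 mm from the base axis. Payload 14.6 kg.
Tool frame: the origin (TCP) lies on the centre line of the jaws, within the pads' length; the fingertips stand 19 mm ahead of it and the grasp point (between the pads) is the TCP (bot.tip_reach is the distance from the TCP to the fingertips, in mm); y points along the fingers, x is the direction in which the jaws open and shut, and the axes are right-handed (so a half turn about y gives the same grasp; the last joint's range is limited). The gripper opens to 85 mm and grips with 20 to 120 N. Pads are 22 mm wide; open, the fingers measure 114 mm over their backs; the gripper's body (76 mm by 85 mm) begins 54 mm behind the grasp point. The pads swing forward as they close: fully open they stand 13 mm farther back than shut.
Start: joints at [1.261, 0.3, 1.521, -0, 1.321, -0.067], TCP at [132.23, 533.858, 250.281] pointing down, gripper open.
Joint ranges: [-3.03, 3.03], [-0.79, 2.21], [0.23, 2.52], [-1.04, 4.18], [0, 3.07], [-2.55, 2.55]. Speed limits (rad/s): [2.22, 2.22, 2.57, 3.14, 3.14, 3.14].

### API

Orientations are given as a unit quaternion [w, x, y, z].
In Python, from rig import bot gives the robot as it stands. Calls block until the motion is done:
- bot.move_to(position, orientation): joint-space move of the TCP to a pose.
- bot.servo_line(position, attitude=None, speed=150, until_force=None): straight line of the TCP; attitude=None keeps the orientation; speed is the mean speed in mm/s. With until_force (N) it stops when the force on the tool has changed by that much, and returns True; else False.
- bot.move_joints(angles): joint-space move.
- bot.move_gripper(opening, grip_force=None): finger opening in mm; grip_force is the grip in N (None keeps the last); returns when the fingers have stopped.
- bot.dwell(seconds).
- bot.ik(position, orientation): joint angles nearest the present ones, or None.
- bot.read_state(): the state.
- bot.read_camera(name): name is "scene" or "side" or "wrist"; returns a dict with "image" (420x560x3 uint8, blue, green, red), "depth" (420x560 float32, mm along the optical axis (not along the pixel's ray), 0 where there is no reading), "fovy" (degrees; the focal length in pixels is half the picture's height over the tangent of half this angle, whatever the lens; pixels are square), "cx", "cy" (the principal point, pixels), "eye" and "attitude" of the camera in the world; the wrist camera has in their place "mount" (4x4, takes a point from camera to tool coordinates, whose origin is the TCP and whose axes are the tool frame's). Camera axes: x right, y down, z forward; pixel columns grow to the right and rows downward; lengths in mm; the calibration is good to about 2 mm. A picture is of the moment at which its call begins: read the wrist's pose just before it.
A pose or a line that the arm cannot do raises bot.MotionError and nothing moves.
- bot.finish_job(): hands the job in, once; it reports no verdict.
The state is a dict: "clock": time; "joint_positions": joint angles; "qvel": joint speeds; "effort": joint torques, N m; "ee_pos": TCP position; "tool_rot": TCP orientation; "ft_force": force on the tool from outside, world axes, zero at the start; "moment": the same for the moment, N m; "grip_width": finger opening in mm.
Only numpy, scipy, OpenCV 4.12 (cv2) and the standard library are available. Lean on these libraries where they do the work, as an engineer would, in place of code of your own. Each camera call takes 0.05 s, during which the arm holds its last target. There are 200 camera calls.

### The job

Lower the cassette's yellow gate fully, take the washed sanding plates off the steel drip rack with the lifter, sliding its blade under each one, and lay each in the cassette bay of its own colour, flat on the ribs and square; the gripper itself must not touch the plates. When they are all in, clear up in any order: raise the gate fully again, lay the lifter in the middle compartment of the wooden tool tray, blade pointing away from the robot, and lay each pin key flat in a side compartment of its own with its head (the end with the pins) away from the robot; leave everything else on the bench where it is.

Things in the scene. Friction and masses are not known exactly. Their poses are not given: they have to be found in the camera images.
- rack: Fixed steel drip rack, 140 (x) x 318 (y) x 52 mm; origin: centre of its underside. Open on the -x side, facing the robot; blades slide in along +x. Three bays at y = +104, 0, -104 mm, 98 mm wide. In each, two ribs (130 long, 6 thick, 64 mm free between them) carry a plate 44 mm above the bench; between them it is free down to 6 mm. Walls rise to 52 mm; the back wall is 65 mm behind a bay's centre.
- cassette: Fixed black storage cassette, the same shape and sizes as the rack with the same axes (open -x side towards the robot), grey ribs; bays tagged red (y = +104 mm), yellow (y = 0), blue (y = -104 mm) on the back wall and floor.
- tool_tray: Fixed wooden tool tray, 232 (x) x 160 (y) mm, floor 3 mm thick, walls up to 13 mm above the bench; origin: centre of its underside; +x points away from the robot. A long middle compartment (for the lifter; centred on the tray) inside 224 x 60 mm and a key compartment at each side, inside 144 x 42 mm.
- lifter: Lifting spatula, 0.22 kg: flat steel blade 200 (x) x 46 (y) x 3 mm; origin: centre of its underside, +x to the free tip. Over the rear half an orange bridge handle, 80 long (x = -95 to -15 mm, middle -55), 20 wide, from 41 to 63 mm above the blade's underside, on posts 10 long x 18 wide at x = -22 and -88 mm. Blade bare from x = -17 to +100 mm.
- gate (a joint): Yellow gate bar across the cassette's open side (77 mm in front of the bay centres), sliding straight up and down; value in m: 0 = raised (shut, bar 46 to 56 mm above the bench, barring the bays), 0.036 = fully lowered (bar top 20 mm above the bench, below a lifter going in). Friction of about 5 N holds it at any height.
- gate_knob (a point): Top of the gate's yellow knob, beyond the cassette's right end (cassette x = -77, y = -180 mm), 86 mm above the bench when raised. Knob 16 (cassette x) x 24 (y) mm, 46 mm tall; moves with the gate. Axes as the cassette.
- lifter_tip (a point): Middle of the blade's tip edge, x = +100 mm.
- bay_red (a point): Centre of the cassette's red bay (cassette y = +104 mm) at the level of the rib tops, 44 mm above the bench, where a plate's origin belongs; axes as the cassette.
- bay_yellow (a point): Centre of the cassette's yellow bay (cassette y = 0 mm) at the level of the rib tops, 44 mm above the bench, where a plate's origin belongs; axes as the cassette.
- bay_blue (a point): Centre of the cassette's blue bay (cassette y = -104 mm) at the level of the rib tops, 44 mm above the bench, where a plate's origin belongs; axes as the cassette.
- plate_red: Sanding plate, red, flat, 100 (x) x 84 (y) x 4 mm, 0.1 to 0.19 kg; origin at the centre of its underside. At the start it lies on the ribs of some bay of the rack, its x nearly along the rack's; it may be absent.
- plate_yellow: Sanding plate, yellow, flat, 100 (x) x 84 (y) x 4 mm, 0.1 to 0.19 kg; origin at the centre of its underside. At the start it lies on the ribs of some bay of the rack, its x nearly along the rack's; it may be absent.
- plate_blue: Sanding plate, blue, flat, 100 (x) x 84 (y) x 4 mm, 0.1 to 0.19 kg; origin at the centre of its underside. At the start it lies on the ribs of some bay of the rack, its x nearly along the rack's; it may be absent.
- key_a: Pin key: flat steel bar 120 (x) x 28 (y) x 5 mm, about 0.11 kg, with a green grip block 60 (x, centred at -10 mm) x 16 (y) mm that reaches from 5 to 25 mm height; origin at the centre of the bar's underside, +x towards the head, which has two small dark pins. Lies on the bench; may be absent.
- key_a_head (a point): Head of that key, x = +50 mm.
- key_b: Pin key: flat steel bar 120 (x) x 28 (y) x 5 mm, about 0.11 kg, with a green grip block 60 (x, centred at -10 mm) x 16 (y) mm that reaches from 5 to 25 mm height; origin at the centre of the bar's underside, +x towards the head, which has two small dark pins. Lies on the bench; may be absent.
- key_b_head (a point): Head of that key, x = +50 mm.
- place_key0 (a point): Centre of a key compartment of the tool tray (tray y = +55 mm), on its floor (3 mm above the bench); axes as the tool tray. Either key may lie in either compartment.
- place_key1 (a point): Centre of a key compartment of the tool tray (tray y = -55 mm), on its floor (3 mm above the bench); axes as the tool tray. Either key may lie in either compartment.
- grease_jar: Glass jar of grease, 70 mm high. Bystander: leave it alone.
- oil_can: Can, 130 mm high. Bystander: leave it alone.
- screwdriver: Screwdriver, 190 mm long. Bystander: leave it alone.
- tape: Yellow tape measure, 60 mm high. Bystander: leave it alone.
- bolt_tub: Blue round tub of 48 mm diameter, 25 mm high, between the jar and the can. Bystander: leave it alone.
Not all that is in view belongs to the job. Of the things that look like the lifter, the smaller one is meant.

How it is judged:
By the outcome, as a careful person would: the job done as asked, in the order asked, and still so for the second after the job is handed in, with the robot touching nothing.
Of plate_red, plate_yellow, plate_blue only 2 to 3 are there at a start; the rules pass over those that are not, and their reading is None.
Of key_a, key_b only 1 to 2 are there at a start; the rules pass over those that are not, and their reading is None.
At some moment in a run one of key_a, key_b may be knocked a few centimetres aside while the robot is not near it.
It also fails if it takes over 210 s, if anything falls off the work surface, if the arm or the gripper's body presses on something with over 40 N, if the wrist force passes 120 N, or if a joint passes its speed limit or range.

## Working session

There is one attempt and no reset: what is moved stays moved. The work goes in short steps, each a Python script; the robot and the scene stay as the last script left them, time stands still between calls to the robot, and variables do not carry over. Pictures are saved under pics/ and viewed, about 12 in all and at most 16, crops included, and the job is handed in when it is done.

```bash
ls; mkdir -p pics; cat > h.py <<'E'
import numpy as np, cv2
from scipy.spatial.transform import Rotation as R
from rig import bot
def Rq(q): return R.from_quat([q[1],q[2],q[3],q[0]])
def qR(r):
    x,y,z,w=r.as_quat(); return [w,x,y,z]
def cloud(name):
    s=bot.read_state(); c=bot.read_camera(name)
    d=c['depth']; h,w=d.shape; f=h/2/np.tan(np.radians(c['fovy'])/2)
    v,u=np.mgrid[:h,:w]
    P=np.stack([(u-c['cx'])/f*d,(v-c['cy'])/f*d,d],-1)
    if 'mount' in c:
        M=np.array(c['mount']); P=P@M[:3,:3].T+M[:3,3]
        P=P@Rq(s['tool_rot']).as_matrix().T+np.array(s['ee_pos'])
    else:
        a=np.array(c['attitude']); A=a if a.shape==(3,3) else Rq(a).as_matrix()
        P=P@A.T+np.array(c['eye'])
    P[d==0]=np.nan
    return c['image'],P,c
E
python3 - <<'E'
from h import *
print(bot.read_state())
for n in ['scene','side']:
    im,P,c=cloud(n); cv2.imwrite(f'pics/{n}0.png',im); np.save(f'pics/{n}0.npy',P)
    print(n,{k:c[k] for k in c if k not in('image','depth')})
E
```

```text
pics
{'clock': 0.0, 'joint_positions': array([ 1.26140089e+00,  3.00518246e-01,  1.52160135e+00,  1.54872057e-05,
        1.32068532e+00, -6.66094750e-02]), 'qvel': array([-1.63124390e-03,  1.77418035e-04, -1.44511875e-03,  1.33997024e-03,
       -3.60734849e-05,  3.13384343e-04]), 'effort': array([-4.45864916e-04, -5.43518722e+01, -3.61776209e+01, -1.46884149e-04,
        4.22940051e-03, -3.59901310e-05]), 'ee_pos': array([132.16358584, 533.66411071, 249.68686058]), 'tool_rot': array([-0.55663202,  0.55710542,  0.43541443, -0.43612913]), 'ft_force': array([-0.50688468,  0.95224381, -0.19315823]), 'moment': array([-0.00274175,  0.0181438 , -0.01137222]), 'grip_width': 85.42437483593136}
scene {'fovy': 55.65034853488443, 'cx': 280.8483490465935, 'cy': 209.53956232287396, 'eye': array([1119.5564986 , -377.24868527, 1123.220507  ]), 'attitude': array([-0.25966282,  0.85286018,  0.43488831, -0.12679467])}
side {'fovy': 56.11347408406881, 'cx': 282.9332189749598, 'cy': 207.22914799972864, 'eye': array([ 293.64613204, 1083.71983589, 1142.54767056]), 'attitude': array([ 0.04117349, -0.10897234,  0.91563905, -0.38475304])}
```

View images.

View pics/scene0.png

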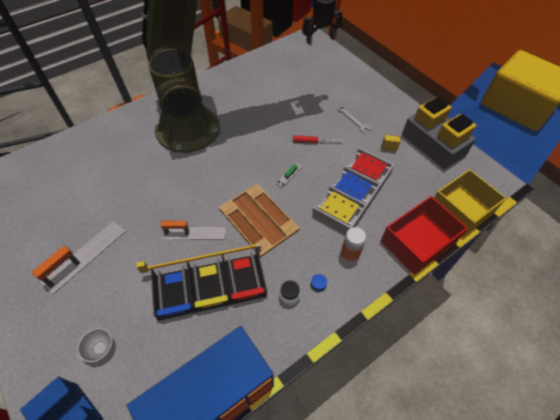

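View pics/side0.png

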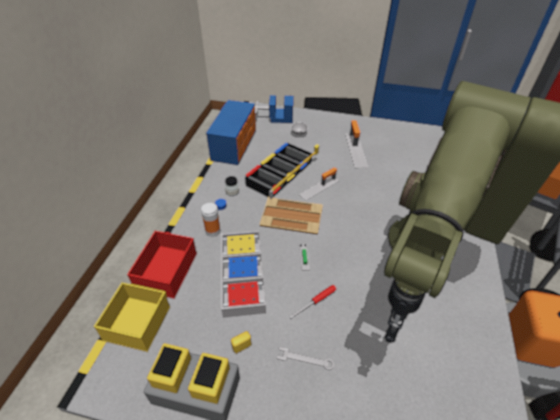

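```bash
python3 - <<'E'
from h import *
for n in ['scene0','side0']:
    im=cv2.imread(f'pics/{n}.png').astype(int); P=np.load(f'pics/{n}.npy')
    hsv=cv2.cvtColor(im.astype(np.uint8),cv2.COLOR_BGR2HSV)
    # floor check
    z=P[...,2]; print(n,'bench z',np.nanmedian(z[np.abs(z)<15]))
    H,S,V=hsv[...,0],hsv[...,1],hsv[...,2]
    x,y=P[...,0],P[...,1]
    ws=(x>250)&(x<850)&(y>-650)&(y<450)
    col={'red':((H<6)|(H>174))&(S>150)&(V>80),'yel':(H>20)&(H<33)&(S>140)&(V>90),'blue':(H>105)&(H<125)&(S>140)&(V>80),'orange':(H>5)&(H<14)&(S>170)&(V>120),'green':(H>45)&(H<85)&(S>110)&(V>50)}
    for k,m in col.items():
        m=(m&ws&(z<120)&(z>-5)).astype(np.uint8)
        nn,L,st,ce=cv2.connectedComponentsWithStats(m)
        for i in range(1,nn):
            if st[i,4]<25: continue
            q=P[L==i]
            r=cv2.minAreaRect(q[:,:2].astype(np.float32))
            print(n,k,st[i,4],'px',ce[i].round(),'med',np.median(q,0).round(1),'rect',np.round(r[0],1),np.round(r[1],1),round(r[2],1),'z',np.percentile(q[:,2],[5,95]).round(1))
# top map
S=1
M=np.zeros((600,900,3),np.uint8);Z=np.full((600,900),-99.)
for n in ['scene0','side0']:
    im=cv2.imread(f'pics/{n}.png');P=np.load(f'pics/{n}.npy')
    im=cv2.resize(im,None,fx=4,fy=4);P=cv2.resize(P,None,fx=4,fy=4)
    q=P.reshape(-1,3);c=im.reshape(-1,3);ok=np.isfinite(q).all(1)&(q[:,2]<140);q=q[ok];c=c[ok]
    o=np.argsort(q[:,2],kind='stable');q=q[o];c=c[o]
    r=(850-q[:,0]).astype(int);k=(350-q[:,1]).astype(int)
    g=(r>=0)&(r<600)&(k>=0)&(k<900);r,k,c,q=r[g],k[g],c[g],q[g]
    if n=='side0':
        e=M[r,k].sum(1)==0; r,k,c,q=r[e],k[e],c[e],q[e]
    M[r,k]=c;Z[r,k]=q[:,2]
np.save('pics/Z.npy',Z)
M=np.clip(M*1.3,0,255).astype(np.uint8)
for i in range(0,600,100): cv2.line(M,(0,i),(899,i),(255,0,255),1)
for i in range(0,900,100): cv2.line(M,(i,0),(i,599),(255,0,255),1)
cv2.imwrite('pics/top.png',M[50:,:800])
E
```

```text
scene0 bench z -0.08428332303083153
scene0 red 123 px [305. 139.] med [329.  325.8  21.1] rect [327.9 329.1] [87.1 23.2] 54.3 z [14.2 27.1]
scene0 red 464 px [368. 166.] med [577.3 409.7  47.4] rect [576.8 413.4] [101.6  88.3] 18.2 z [44.  51.4]
scene0 red 558 px [410. 224.] med [825.2 372.    5.5] rect [829.1 353.8] [192.3  41.6] 89.8 z [ 1.3 88.7]
scene0 red 167 px [241. 263.] med [ 616.9 -147.5    6.6] rect [ 616. -148.] [53.3 33.8] 66.6 z [2.8 9.9]
scene0 red 219 px [247. 293.] med [ 725.  -193.5   53.9] rect [ 715.2 -189.5] [95.7 39. ] 66.4 z [37.4 57.7]
scene0 yel 626 px [340. 207.] med [651.  215.2  47.4] rect [648.2 218.5] [98.4 92.3] 20.4 z [43.5 50.9]
scene0 yel 151 px [214. 254.] med [ 563.7 -205.7   53.9] rect [ 563.3 -206. ] [250.1   8.6] 67.5 z [49.7 58.1]
scene0 yel 38 px [140. 264.] med [ 485.  -399.3   84.7] rect [ 483.6 -398.7] [18.4 14.9] 64.1 z [79.3 86.9]
scene0 yel 171 px [207. 270.] med [ 575.8 -244.5    6.2] rect [ 575.5 -244.2] [52.5 34.2] 63.5 z [ 2.7 10. ]
scene0 yel 225 px [211. 301.] med [ 684.4 -290.1   54.1] rect [ 673.8 -287.5] [95.7 39.3] 67.7 z [36.6
[... 1475 characters left out ...]
3 215.3  46.6] rect [648.2 214.9] [91.7 81.7] 20.4 z [42.6 50.5]
side0 blue 107 px [233. 153.] med [ 837.6 -268.6   68. ] rect [ 837.5 -268.4] [25.5 19.4] 18.7 z [ 19.7 114.8]
side0 blue 36 px [281. 148.] med [ 640.4 -382.7   51.4] rect [ 639.2 -387.8] [88.4 10.1] 68.4 z [41.7 55.5]
side0 blue 67 px [221. 204.] med [800.3  12.3  22.4] rect [801.9   7.9] [34.9 42.3] 39.0 z [13.5 27.5]
side0 blue 489 px [243. 266.] med [609.4 312.4  46.8] rect [610.6 310. ] [93.9 86.4] 18.8 z [43.  50.6]
side0 orange 105 px [211. 226.] med [777.1 171.   59.3] rect [779.6 169.5] [42.7 18.2] 15.7 z [35.1 83.8]
side0 green 32 px [304. 256.] med [415.1 196.1  22.6] rect [415.9 195.6] [ 8.6 55.6] 16.5 z [19.1 26.7]
```

View pics/top.png

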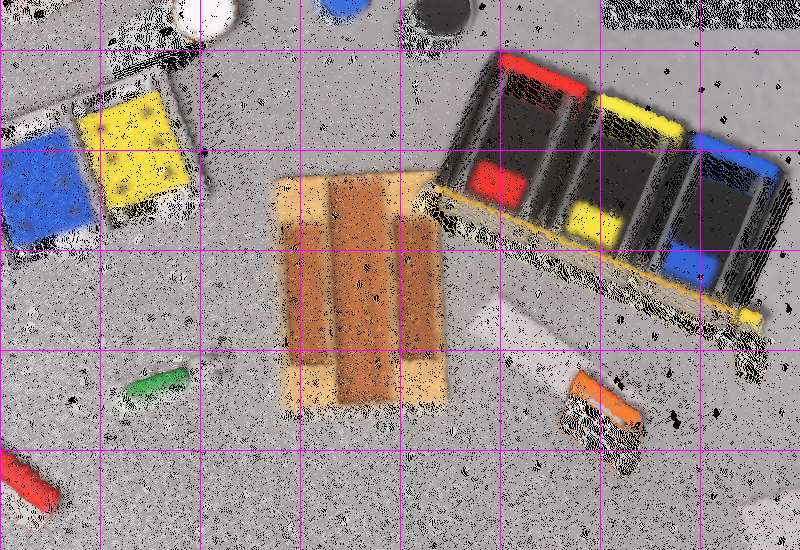

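```bash
cat >> h.py <<'E'
def down(psi,flip=False):
    """tool down, tool x (jaws) along the y axis of an object of yaw psi (rad)"""
    s,c=np.sin(psi),np.cos(psi); k=-1 if flip else 1
    X=np.array([-s,c,0])*k; Y=np.array([0,0,-1.]); return qR(R.from_matrix(np.stack([X,Y,np.cross(X,Y)],1)))
E
python3 - <<'E'
from h import *
s=bot.read_state(); print(Rq(s['tool_rot']).as_matrix().round(2))
c=bot.read_camera('wrist'); print(np.array(c['mount']).round(2),c['fovy'],c['cx'],c['cy'])
ps={'lif':(400,-256,-.58),'cas':(560,-240,-.4),'rack':(560,300,.35),'tray':(520,0,0),'key':(415,193,.2)}
for z in (52,280):
  for n,(x,y,p) in ps.items():
    for f in (0,1):
        q=bot.ik([x,y,z],down(p,f)); print(n,z,f,None if q is None else q.round(2))
E
```

```text
[[ 0.24 -0.   -0.97]
 [ 0.97 -0.    0.24]
 [-0.   -1.    0.  ]]
[[   1.      0.      0.     -0.34]
 [  -0.     -0.32    0.95 -123.8 ]
 [   0.     -0.95   -0.32   82.86]
 [   0.      0.      0.      1.  ]] 59.91895035694669 283.23582521850335 209.47778216912192
lif 52 0 [-0.65  0.41  1.9  -0.    0.83 -1.64]
lif 52 1 [-0.65  0.41  1.9  -0.    0.83  1.5 ]
cas 52 0 [-0.47  0.65  1.5  -0.    0.99 -1.64]
cas 52 1 [-0.47  0.65  1.5  -0.    0.99  1.51]
rack 52 0 [ 0.43  0.7   1.42 -0.    1.02 -1.49]
rack 52 1 [0.43 0.7  1.42 0.   1.02 1.65]
tray 52 0 [-0.07  0.49  1.77 -0.    0.88 -1.64]
tray 52 1 [-0.07  0.49  1.77 -0.    0.88  1.5 ]
key 52 0 [ 0.36  0.38  1.94 -0.    0.81 -1.42]
key 52 1 [ 0.36  0.38  1.94 -0.    0.81  1.73]
lif 280 0 [-0.65  0.11  1.68 -0.    1.35 -1.64]
lif 280 1 [-0.65  0.11  1.68 -0.    1.35  1.5 ]
cas 280 0 [-0.47  0.41  1.3  -0.    1.43 -1.64]
cas 280 1 [-0.47  0.41  1.3  -0.    1.43  1.51]
rack 280 0 [ 0.43  0.48  1.21 -0.    1.45 -1.49]
rack 280 1 [0.43 0.48 1.21 0.   1.45 1.65]
tray 280 0 [-0.07  0.21  1.56 -0.    1.37 -1.64]
tray 280 1 [-0.07  0.21  1.56 -0.    1.37  1.5 ]
key 280 0 [ 0.36  0.07  1.73 -0.    1.35 -1.42]
key 280 1 [ 0.36  0.07  1.73 -0.    1.35  1.73]
```

```bash
python3 - <<'E'
from h import *
for f in (0,1):print(f,bot.ik([400,-256,52],down(.96,f)))
ps={'rack':(570,290,.36),'key':(390,190,.4),'tray':(480,0,0),'cas':(570,-250,-.4),'lif':(370,-190,-.5)}
for n,(x,y,p) in ps.items():
    z=300 if n in('rack','cas') else 260
    try: bot.move_to([x,y,z],down(p))
    except bot.MotionError as e: print(n,e); continue
    bot.dwell(.2)
    im,P,c=cloud('wrist'); cv2.imwrite(f'pics/w_{n}.png',im); np.save(f'pics/w_{n}.npy',P)
print(bot.read_state()['clock'])
I=[cv2.imread(f'pics/w_{n}.png') for n in ('rack','cas','tray','lif')]
m=np.vstack([np.hstack(I[:2]),np.hstack(I[2:])]); cv2.imwrite('pics/m1.png',cv2.resize(m,(800,600),interpolation=cv2.INTER_AREA))
E
```

```text
0 None
1 [-6.46457519e-01  4.13584650e-01  1.89683809e+00 -4.44089210e-16
  8.31169917e-01 -3.56611922e-02]
6.825
```

View pics/m1.png

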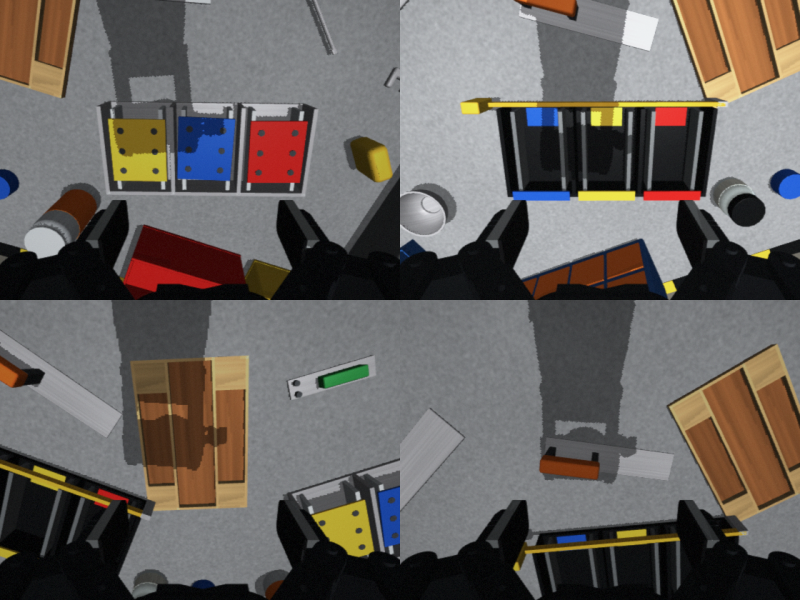

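```bash
cat >> h.py <<'E'
def grab(name='wrist',tag=None):
    s=bot.read_state(); im,P,c=cloud(name)
    h,w=im.shape[:2]; f=h/2/np.tan(np.radians(c['fovy'])/2); v,u=np.mgrid[:h,:w]
    D=np.stack([(u-c['cx'])/f,(v-c['cy'])/f,np.ones((h,w))],-1)
    if 'mount' in c:
        M=np.array(c['mount']);A=Rq(s['tool_rot']).as_matrix();D=D@M[:3,:3].T@A.T;E=A@M[:3,3]+s['ee_pos']
    else: D=D@Rq(c['attitude']).as_matrix().T;E=np.array(c['eye'])
    if tag: cv2.imwrite(f'pics/{tag}.png',im); np.savez(f'pics/{tag}.npz',im=im,P=P,D=D,E=E)
    return im,P,D,E
def load(tag):
    z=np.load(f'pics/{tag}.npz'); return z['im'],z['P'],z['D'],z['E']
def rays(D,E,z): return (E+D*((z-E[2])/D[...,2])[...,None])[...,:2]
def hsv(im): 
    h=cv2.cvtColor(im,cv2.COLOR_BGR2HSV).astype(int); return h[...,0],h[...,1],h[...,2]
def mask(im,c):
    H,S,V=hsv(im)
    return {'red':((H<5)|(H>175))&(S>150)&(V>60),'yel':(H>20)&(H<35)&(S>130)&(V>50),'blue':(H>103)&(H<126)&(S>130)&(V>50),
     'org':(H>=4)&(H<16)&(S>180)&(V>50),'green':(H>45)&(H<85)&(S>110)&(V>40),'wood':(H>5)&(H<22)&(S>60)&(V>30)}[c]
def comps(m,pts,amin=80):
    n,L,st,ce=cv2.connectedComponentsWithStats(m.astype(np.uint8)); o=[]
    for i in range(1,n):
        if st[i,4]<amin: continue
        q=pts[L==i].astype(np.float32); (c,s,a)=cv2.minAreaRect(q[np.isfinite(q).all(1)])
        if s[0]<s[1]: s=s[::-1]; a+=90
        a=(a+90)%180-90    # direction of the long side, deg
        o.append((st[i,4],ce[i].round(),np.round(c,1),np.round(s,1),round(a,1)))
    return o
E
python3 - <<'E'
from h import *
# rebuild npz by revisiting geometry: retake quick views with poses
ps={'rack':(570,290,.36),'cas':(570,-250,-.4),'lif':(370,-190,-.5),'tray':(480,0,0),'key':(390,190,.4)}
for n in ('lif','cas','tray','key','rack'):
    x,y,p=ps[n]; z=300 if n in('rack','cas') else 260
    bot.move_to([x,y,z],down(p)); bot.dwell(.3); grab('wrist','v_'+n)
print(bot.read_state()['clock'])
def show(t,l):
    for r in l: print(t,*r)
im,P,D,E=load('v_rack'); z=P[...,2]
for c in('red','yel','blue'): show('plate '+c,[r for r in comps(mask(im,c)&(abs(z-47)<7),rays(D,E,48),2000)])
H,S,V=hsv(im)
m=(abs(z-51)<5)&(S<90); m=cv2.morphologyEx(m.astype(np.uint8),cv2.MORPH_CLOSE,np.ones((9,9)))
show('rack',comps(m,rays(D,E,52),1500))
im,P,D,E=load('v_cas'); z=P[...,2]
m=(abs(z-52)<4)&~mask(im,'yel'); show('casdark',comps(cv2.morphologyEx(m.astype(np.uint8),cv2.MORPH_CLOSE,np.ones((7,7))),rays(D,E,52),1000))
for c in('red','yel','blue'):
    show('cas low '+c,comps(mask(im,c)&(z<15)&(z>-5),rays(D,E,6)));show('cas wall '+c,comps(mask(im,c)&(abs(z-52)<4),rays(D,E,52)))
show('gate',comps(mask(im,'yel')&(abs(z-55)<5),rays(D,E,56))); show('knob',comps(mask(im,'yel')&(z>79)&(z<92),rays(D,E,86)))
im,P,D,E=load('v_tray'); z=P[...,2]; show('tray',comps(mask(im,'wood')&(z<20)&(z>-5),rays(D,E,13),3000)); show('tray9',comps(mask(im,'wood')&(z<20)&(z>9),rays(D,E,13),3000))
im,P,D,E=load('v_lif'); z=P[...,2]; show('handle',comps(mask(im,'org')&(z>57)&(z<70),rays(D,E,63)))
for n in('v_key','v_tray'):
    im,P,D,E=load(n); z=P[...,2]; show('keygrip '+n,comps(mask(im,'green')&(z>20)&(z<32),rays(D,E,25)))
E
```

```text
12.425
plate red 6272 [387. 212.] [575.4 413.3] [99.6 84.5] 20.6
plate yel 6313 [195. 209.] [646.7 215.7] [100.1  83.8] 19.7
plate blue 6337 [288. 207.] [609. 310.] [100.   83.7] 18.0
rack 5521 [289. 230.] [612.9 313.8] [318.3 142.1] -70.0
casdark 2930 [390. 232.] [ 659.9 -161.9] [161.  123.6] -23.9
casdark 3517 [206. 218.] [ 590.3 -328.5] [174.5 158. ] 67.3
cas low red 1117 [380. 162.] [ 613.7 -147.7] [51.8 29.4] 67.1
cas wall red 906 [382. 273.] [ 723.  -192.6] [91.9 16.7] 67.1
cas low yel 1227 [290. 162.] [ 577.8 -232.7] [75.  31.7] 67.1
cas low yel 189 [508. 355.] [939.7 -68.8] [33.  21.9] 53.0
cas low yel 236 [379. 401.] [ 952.3 -259.8] [29.9 22.5] 0.8
cas wall yel 2020 [284. 145.] [ 543.8 -244.2] [338.3  15.2] 67.1
cas wall yel 943 [290. 273.] [ 683.3 -289.7] [92.7 16.7] 67.1
cas low blue 1149 [200. 163.] [ 533.9 -340.9] [51.3 30.6] 67.1
cas low blue 286 [531. 248.] [793.7  -5.6] [45.6 25.7] -50.7
cas low blue 449 [259. 363.] [ 822.1 -402.1] [261.3   8.8] -90.0
cas low blue 196 [ 22. 345.] [ 668.6 -694. ] [38.9 30.3] -79.0
cas wall blue 962 [199. 273.] [ 642.4 -386.5] [92.9 16.7] 67.1
gate 2086 [282. 146.] [ 543.4 -248.4] [342.7  15. ] 66.4
gate 1087 [290. 273.] [ 681.3 -288.9] [91.7 16.5] 67.1
knob 454 [100. 151.] [ 479.2 -396.6] [25.4 14.9] 67.1
tray 31184 [271. 184.] [507.8 -12. ] [232.4 160.8] 2.6
tray9 7732 [254. 199.] [507.7 -11.6] [232.1 159.9] 2.7
handle 1634 [237. 236.] [ 394.5 -254.3] [77.8 21.6] 53.0
keygrip v_key 830 [276. 196.] [414.  191.6] [58.5 16.2] -73.5
keygrip v_tray 1085 [485. 105.] [414.2 190.6] [59.8 16.1] -73.5
```

```bash
python3 - <<'E'
from h import *
im,P,D,E=load('v_cas'); z=P[...,2]; a=np.radians(-22.9)
ex=np.array([np.cos(a),np.sin(a)]);ey=np.array([-ex[1],ex[0]])
c0=np.array([620,-262.])
for nm,Q in(('ray52',rays(D,E,52)),('depth',P[...,:2])):
    u=(Q-c0)@ex; v=(Q-c0)@ey
    H,S,V=hsv(im)
    dark=(z>48)&(z<57)&(V<90)&(S<150)&(abs(u)<100)&(abs(v)<200)
    print(nm,'dark u',np.percentile(u[dark],[.5,2,50,98,99.5]).round(1),'v',np.percentile(v[dark],[.2,1,50,99,99.8]).round(1),dark.sum())
    for c in('red','yel','blue'):
        m=mask(im,c)&(z>30)&(z<70)&(u>30)&(u<100)&(abs(v)<200)
        print(c,'u',np.percentile(u[m],[1,50,99]).round(1),'v',np.percentile(v[m],[1,50,99]).round(1),'z',np.percentile(z[m],[1,20,50,80,99]).round(1))
    m=mask(im,'yel')&(z>45)&(u<0)&(u>-120)&(abs(v)<220); print('gate u',np.percentile(u[m],[1,50,99]).round(1),'v',np.percentile(v[m],[1,50,99]).round(1),'z',np.percentile(z[m],[5,50,95]).round(1))
u=(P[...,:2]-c0)@ex; v=(P[...,:2]-c0)@ey
H,S,V=hsv(im)
rib=(z>40)&(z<47)&(S<60)&(V>60)&(abs(u)<60)&(abs(v)<160); r=rays(D,E,44); vv=((r-c0)@ey)[rib]; print('ribs',np.histogram(vv,np.arange(-160,161,4))[0]); uu=((r-c0)@ex)[rib]; print(np.percentile(uu,[1,99]),[np.median(vv[abs(vv-t)<10]).round(1) for t in(-139,-69,-35,35,69,139)])
# key image check + overall crop
I=load('v_cas')[0][120:300,80:500]; J=load('v_key')[0][120:300,180:400]
J=cv2.resize(J,None,fx=1,fy=1); cv2.imwrite('pics/m2.png',np.hstack([cv2.resize(I,(800,343))])) 
E
```

```text
ray52 dark u [-70.4 -68.4  -4.3  69.6  79.1] v [-160.  -159.6   47.   157.3  198. ] 3160
red u [60.8 68.5 76.2] v [ 59.2 103.9 148.6] z [52.8 54.5 55.2 55.8 56.8]
yel u [60.7 68.4 77.5] v [-45.9  -1.4  43.7] z [52.5 54.5 55.2 55.8 56.9]
blue u [60.7 68.4 77.4] v [-150.8 -105.   -60.8] z [51.5 54.3 55.1 55.8 56.8]
gate u [-83.8 -76.7 -64.4] v [-208.   -64.3  151.8] z [50.6 54.9 85. ]
depth dark u [-70.  -68.4  -3.9  69.4  79.1] v [-160.1 -159.7   47.6  157.5  197.4] 3165
red u [59.  66.7 74.8] v [ 58.6 102.8 147.3] z [52.8 54.5 55.2 55.8 56.8]
yel u [59.4 66.9 75.9] v [-45.6  -1.4  43.3] z [52.5 54.5 55.2 55.8 56.9]
blue u [59.7 67.  76. ] v [-149.5 -104.1  -60.4] z [51.5 54.3 55.1 55.8 56.8]
gate u [-84.5 -77.9 -64.4] v [-190.4  -61.8  150.8] z [50.6 55.  85.1]
ribs [  0   0   0   0 285 315   0   0   0   0   0   0   0   0   0   0   0   0
   0   0   0  88 374  99   0   0   0   0   0   0 267 267   0   0   0   0
   0   0   0   0   0   0   0   0   0   0   0 125 371  94   0   0   0   0
   0   0 347 275   0   0   0   0   0   0   0   0   0   0   0   0   0   0
   0 184 369 104   0   0   0   0]
[-58.66323825  58.5058737 ] [np.float64(-139.9), np.float64(-70.0), np.float64(-36.0), np.float64(33.8), np.float64(67.6), np.float64(137.6)]
```

View pics/m2.png

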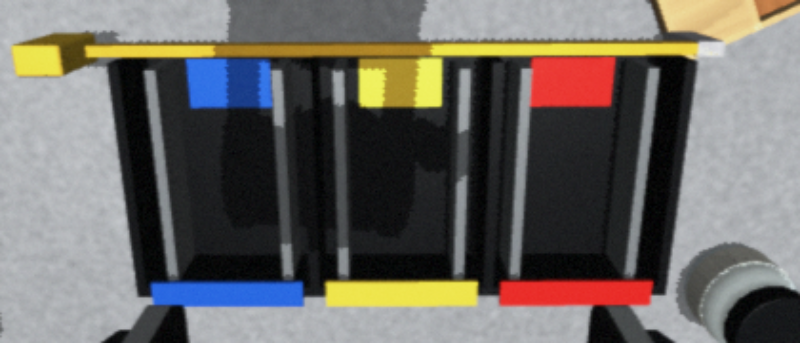

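```bash
cat >> h.py <<'E'
C=np.array([619.2,-262.9]); CY=np.radians(-22.9)
RK=np.array([612.9,313.8]); RY=np.radians(20.0)
T=np.array([507.7,-11.8]); TY=np.radians(2.65)
def fr(o,psi,x,y): 
    c,s=np.cos(psi),np.sin(psi); return np.array([o[0]+c*x-s*y,o[1]+s*x+c*y])
def st(*k):
    s=bot.read_state(); print('t',round(s['clock'],1),'tcp',s['ee_pos'].round(1),'F',s['ft_force'].round(1),'M',s['moment'].round(2),'w',round(s['grip_width'],1),*k)
KN=fr(C,CY,-77,-179)
E
python3 - <<'E'
from h import *
q=down(CY+np.pi/2,True)
for f in(0,1):
  for a in(1,-1):
    j=bot.ik([*KN,78],down(CY+a*np.pi/2,f)); print(f,a,None if j is None else j.round(2))
    if j is not None: q=down(CY+a*np.pi/2,f)
print(KN)
bot.move_gripper(45,40)
bot.move_to([*KN,200],q); bot.servo_line([*KN,78],speed=100); st()
bot.move_gripper(10,40); st('gripped')
print(bot.servo_line([*KN,78-39],speed=40,until_force=30)); st('down')
bot.move_gripper(45); bot.servo_line([*KN,200],speed=200); st()
bot.move_to([560,-240,300],down(-.4)); bot.dwell(.2)
im,P,D,E=grab('wrist','g1'); z=P[...,2]; m=mask(im,'yel')
for lo,hi in((10,27),(42,60)):
  print([r for r in comps(m&(z>lo)&(z<hi),rays(D,E,(20 if lo==10 else 50)),60)])
E
```

```text
0 1 None
0 -1 [-0.75  0.64  1.45 -0.    1.05 -0.35]
1 1 [-0.75  0.64  1.45 -0.    1.05 -0.35]
1 -1 None
[ 478.6155367  -397.82964344]
t 16.8 tcp [ 478.9 -398.1   78.7] F [-0.1  0.  -0.7] M [0.   0.   0.01] w 45.2
t 17.1 tcp [ 479.9 -398.4   78.9] F [ 9.6 -4.8 -1.3] M [-0.47 -1.1   0.14] w 15.2 gripped
True
t 18.0 tcp [ 480.1 -398.6   44. ] F [-2.7  3.5 11.3] M [0.68 0.62 0.16] w 15.3 down
t 19.3 tcp [ 478.3 -397.5  198.6] F [ 0.3 -0.1 -0.3] M [-0.05  0.01 -0.  ] w 45.3
[(np.int32(1878), array([276., 153.]), array([ 542.2, -247.6]), array([343.3,  15.6]), 67.0)]
[(np.int32(386), array([114., 158.]), array([ 479. , -396.8]), array([26.4, 16.6]), 67.0), (np.int32(1056), array([287., 284.]), array([ 683.6, -290. ]), array([92.9, 17.1]), 67.0)]
```

```bash
python3 - <<'E'
from h import *
im,P,D,E=load('g1'); z=P[...,2]; m=mask(im,'yel'); u=((P[...,:2]-C)@[np.cos(CY),np.sin(CY)])
k=m&(u<-60)&(u>-95); print('bar',np.median(z[k&(z<35)]),'knob',np.median(z[k&(z>42)&(z<60)]))
q=down(CY+np.pi/2,True)
bot.move_gripper(0); bot.move_to([*KN,110],q)
print(bot.servo_line([*KN,62],speed=30,until_force=25)); st(); bot.servo_line([*KN,140],speed=200)
bot.move_gripper(50)
# lifter view before grasp, closer
hx=np.array([394.5,-254.3])
bot.move_to([hx[0]+20,hx[1],230],down(np.radians(53),True)); bot.dwell(.2)
im,P,D,E=grab('wrist','l1'); z=P[...,2]
for r in comps(mask(im,'org')&(z>40)&(z<70),rays(D,E,63)): print('handle',*r)
E
```

```text
bar 19.887543241445513 knob 49.93989835875901
True
t 23.7 tcp [ 478.7 -397.9   69. ] F [-3.3  3.3 10.2] M [0.61 0.66 0.01] w -0.4
handle 2066 [267. 199.] [ 397.7 -254.1] [80.3 18.8] 53.5
```

View pics/l1.png

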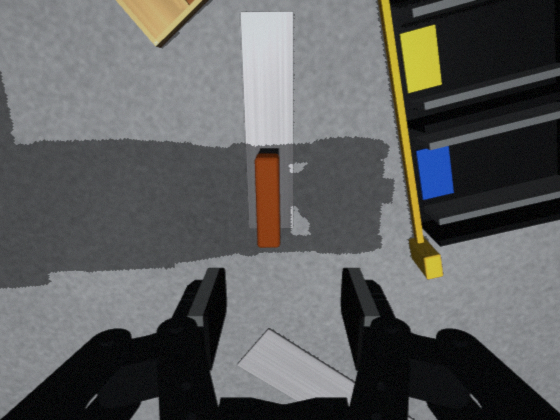

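```bash
python3 - <<'E'
from h import *
im,P,D,E=load('l1'); r=rays(D,E,3)
a=r[12,242];b=r[12,293];print(a,b,np.linalg.norm(a-b)); tip=(a+b)/2; hd=np.array([397.7,-254.1])
print(np.linalg.norm(tip-hd),np.degrees(np.arctan2(*(tip-hd)[::-1])))
psi=np.radians(53.5); q=down(psi,True)
p=tip-155*np.array([np.cos(psi),np.sin(psi)]); p=(p+hd)/2; print(p)
bot.move_to([*p,140],q); bot.servo_line([*p,52],speed=100); st()
bot.move_gripper(12,100); st()
bot.servo_line([*p,150],speed=120); bot.dwell(.3); st()
im,P,D,E=grab('wrist','l2')
E
```

```text
[ 471.29666298 -119.533734  ] [ 506.1838145  -145.84973381] 43.699487266243466
151.75075666130374 53.13492335454676
[ 397.1213534  -255.69477365]
t 27.2 tcp [ 397.5 -255.9   52.6] F [-0.4  1.3  0. ] M [-0.01  0.04  0.02] w 50.2
t 27.6 tcp [ 397.3 -255.8   52.6] F [-3.4  1.6  7.5] M [0.31 0.42 0.01] w 18.1
t 28.8 tcp [ 397.  -255.6  149.7] F [-0.2 -0.  -2.5] M [-0.06  0.02 -0.  ] w 18.4
```

View pics/l2.png

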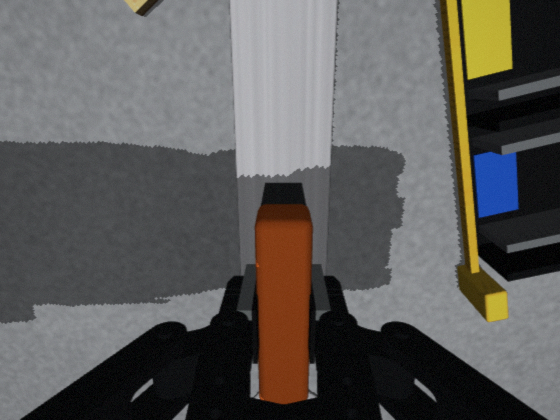

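```bash
cat >> h.py <<'E'
DZ=52.5   # TCP above blade underside
PL={'red':((575.4,413.3),20.6),'yel':((646.7,215.7),19.7),'blue':((609.0,310.0),18.0)}
BAY={'red':104,'yel':0,'blue':-104}
def at(o,psi,back,z): return [*fr(o,psi,-100-back,0),z+DZ]   # z = blade underside
def pick(c):
    o,a=PL[c]; p=np.radians(a); q=down(p,True)
    s=at(o,p,150,90); print(c,'pre',np.round(s,1))
    bot.servo_line(s,q,speed=220)
    bot.servo_line(at(o,p,150,31),speed=120)
    hit=bot.servo_line(at(o,p,0,31),speed=90,until_force=8); st('in',hit)
    if hit: return False
    bot.servo_line(at(o,p,0,66),speed=50); st('up')
    bot.servo_line(at(o,p,150,66),speed=110)
    bot.servo_line(at(o,p,150,90),speed=100); bot.dwell(.3); st('out'); return True
def onblade(c,tag):
    im,P,D,E=grab('wrist',tag); s=bot.read_state()
    M=Rq(s['tool_rot']).as_matrix(); ex=M[:2,2]  # flip: tool z = blade +x
    zt=s['ee_pos'][2]-DZ+7; Q=rays(D,E,zt); m=mask(im,c)&(abs(P[...,2]-zt)<8)
    n,L,stt,_=cv2.connectedComponentsWithStats(m.astype(np.uint8)); m=L==1+np.argmax(stt[1:,4])
    ey=np.array([-ex[1],ex[0]]); d=Q[m]-s['ee_pos'][:2]; uv=np.stack([d@ex,d@ey],1).astype(np.float32)
    (ce,sz,an)=cv2.minAreaRect(uv); 
    lo=np.percentile(uv[:,0],.5); core=uv[(uv[:,0]>lo+10)&(uv[:,0]<lo+60)]
    L1=[]; 
    for k in np.arange(lo+8,lo+60,4):
        w=uv[abs(uv[:,0]-k)<2][:,1]; L1.append((k,w.min(),w.max()))
    L1=np.array(L1); yaw=np.degrees(np.arctan(np.polyfit(L1[:,0],(L1[:,1]+L1[:,2])/2,1)[0]))
    ymid=np.polyval(np.polyfit(L1[:,0],(L1[:,1]+L1[:,2])/2,1),lo+50)
    print(c,'z',np.median(P[...,2][m]).round(1),'exp',round(zt-0,1),'rear x',lo.round(1),'(exp 50) y at centre',ymid.round(1),'yaw',yaw.round(2),'width',np.median(L1[:,2]-L1[:,1]).round(1),'rect',np.round(ce,1),np.round(sz,1),round(an,1))
    return lo,ymid,yaw
E
python3 - <<'E'
from h import *
im,P,D,E=load('l2'); s=bot.read_state(); M=Rq(s['tool_rot']).as_matrix(); ex=M[:2,2]
uv=P[...,:2]-s['ee_pos'][:2]; u=uv@ex; v=uv@[-ex[1],ex[0]]; z=P[...,2]
m=(abs(v)<18)&(u>45)&(u<150)&(z>80)&(z<120)
A=np.c_[u[m],v[m],np.ones(m.sum())]; print('blade top plane',np.linalg.lstsq(A,z[m]-s['ee_pos'][2],rcond=None)[0],m.sum(), 'u max',u[m].max())
b=(z>80)&(z<120)&(abs(u-80)<20)&(abs(v)<40); print('v range',np.percentile(v[b],[1,99]))
bot.servo_line([*fr((0,0),np.radians(20),0,0)*0+np.array([400,-160]),160],down(-.2,True),speed=200)
if pick('yel'): onblade('yel','p1')
E
```

```text
blade top plane [-1.15940883e-03  2.79532322e-03 -4.94785369e+01] 13344 u max 116.38733778337445
v range [-21.74378527  23.14717376]
yel pre [411.3 131.4 142.5]
t 34.1 tcp [552.3 181.9  83.5] F [ 1.  -0.1 -2.2] M [-0.02  0.04  0.05] w 18.8 in False
t 35.0 tcp [552.4 182.  118.2] F [-0.   0.8 -4.2] M [-0.02  0.15  0.04] w 18.4 up
t 37.2 tcp [411.2 131.4 142.1] F [ 0.6  0.4 -3.6] M [-0.11  0.23  0.01] w 18.4 out
yel z 96.3 exp 96.7 rear x 51.1 (exp 50) y at centre -0.4 yaw 0.12 width 83.0 rect [83.  -0.6] [63.9 83.2] 0.0
```

View pics/p1.png

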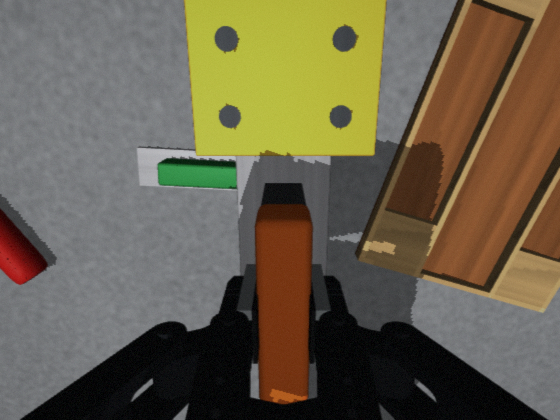

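```bash
cat >> h.py <<'E'
def place(c,ob):
    lo,ym,yw=ob; p=CY-np.radians(yw); q=down(p,True); b=fr(C,CY,0,BAY[c])
    def at2(back,z): return [*fr(b,p,-(lo+50)-back,-ym),z+DZ]
    bot.servo_line(at2(150,95),q,speed=170)
    bot.servo_line(at2(150,66),speed=100)
    bot.servo_line(at2(0,66),speed=100)
    bot.servo_line(at2(0,46),speed=50); bot.servo_line(at2(0,31),speed=30); bot.dwell(.2); st('placed')
    hit=bot.servo_line(at2(150,31),speed=110,until_force=8); st('back',hit)
    bot.servo_line(at2(150,95),speed=150)
def seen(tag,cs):
    im,P,D,E=grab('wrist',tag); z=P[...,2]; d=P[...,:2]-C; u=d@[np.cos(CY),np.sin(CY)]; 
    for c in cs:
        for r in comps(mask(im,c)&(abs(z-47)<6)&(abs(u)<58),rays(D,E,48),1000):
            d=r[2]-C; print(c,'cas xy',np.round([d@[np.cos(CY),np.sin(CY)],d@[-np.sin(CY),np.cos(CY)]],1),'size',r[3],'yaw err',round((r[4]-np.degrees(CY)+45)%90-45,1),'z',np.median(z[mask(im,c)&(abs(z-47)<6)&(abs(u)<58)]).round(1))
E
python3 - <<'E'
from h import *
place('yel',(51.1,-.4,.12))
n=fr(C,CY,-150,0); bot.servo_line([*n,300],down(CY,True),speed=250); bot.dwell(.2)
seen('c1',['yel']); st()
E
```

```text
t 42.6 tcp [ 526.4 -223.    83.7] F [-0.5  0.1 -1.8] M [ 0.04  0.06 -0.05] w 18.2 placed
t 44.1 tcp [ 388.6 -164.5   83.5] F [ 0.2 -0.7 -1.9] M [ 0.04  0.03 -0.01] w 18.4 back False
t 45.8 tcp [ 480.7 -204.4  299.5] F [ 0.2 -0.3 -3.2] M [0.03 0.05 0.01] w 18.5
```

View pics/c1.png

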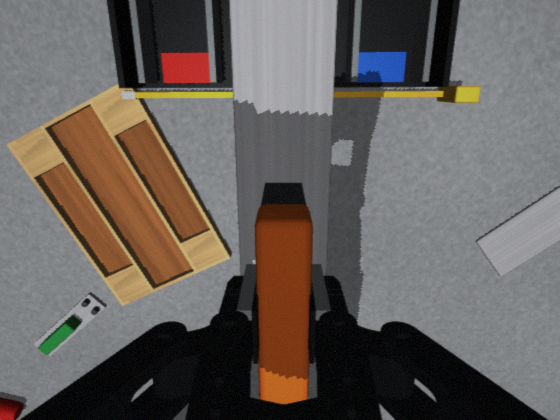

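```bash
cat >> h.py <<'E'
def seen2(tag,cs):
    im,P,D,E=grab('scene',tag); z=P[...,2]; d=P[...,:2]-C; u=d@[np.cos(CY),np.sin(CY)];v=d@[-np.sin(CY),np.cos(CY)]
    for c in cs:
        m=mask(im,c)&(abs(z-47)<9)&(abs(u)<59)&(abs(v-BAY[c])<49)
        for r in comps(m,rays(D,E,48),200):
            d=r[2]-C; print(c,'cas xy',np.round([d@[np.cos(CY),np.sin(CY)],d@[-np.sin(CY),np.cos(CY)]],1),'size',r[3],'yaw err',round((r[4]-np.degrees(CY)+45)%90-45,1),'z',np.median(z[m]).round(1))
    return im
E
python3 - <<'E'
from h import *
im=seen2('s1',['yel']); 
if pick('blue'):
    ob=onblade('blue','p2')
    if abs(ob[0]-50)<5 and abs(ob[1])<4 and abs(ob[2])<4:
        place('blue',ob); seen2('s2',['yel','blue'])
st()
I=load('s2')[0][220:340,110:310]; cv2.imwrite('pics/m3.png',cv2.resize(I,(800,480),interpolation=cv2.INTER_CUBIC))
E
```

```text
yel cas xy [ 3.3 -0.9] size [100.4  83.5] yaw err 0.1 z 47.6
blue pre [371.2 232.7 142.5]
t 50.6 tcp [513.7 279.1  83.5] F [ 0.6  0.3 -1.4] M [-0.02  0.1  -0.02] w 18.3 in False
t 51.5 tcp [513.7 279.  118.2] F [-0.6  1.  -3.4] M [-0.01  0.15 -0.08] w 18.3 up
t 53.7 tcp [371.1 232.7 142.1] F [ 0.  -0.8 -3.2] M [-0.04  0.12 -0.01] w 18.2 out
blue z 96.3 exp 96.7 rear x 51.0 (exp 50) y at centre -0.1 yaw 0.1 width 83.0 rect [83.  -0.2] [63.9 83.3] 0.0
t 60.3 tcp [ 485.9 -319.2   83.7] F [ 0.  -0.  -2.3] M [0.07 0.   0.03] w 18.5 placed
t 61.8 tcp [ 348.  -260.7   83.5] F [-0.  -0.1 -2.4] M [0.   0.02 0.03] w 18.7 back False
yel cas xy [ 3.3 -0.9] size [100.4  83.5] yaw err 0.1 z 47.6
blue cas xy [   3.5 -104.5] size [100.1  84.1] yaw err -0.2 z 47.6
t 62.5 tcp [ 347.4 -260.2  146.5] F [-0.8 -0.5 -2.7] M [ 0.02  0.   -0.04] w 18.5
```

View pics/m3.png

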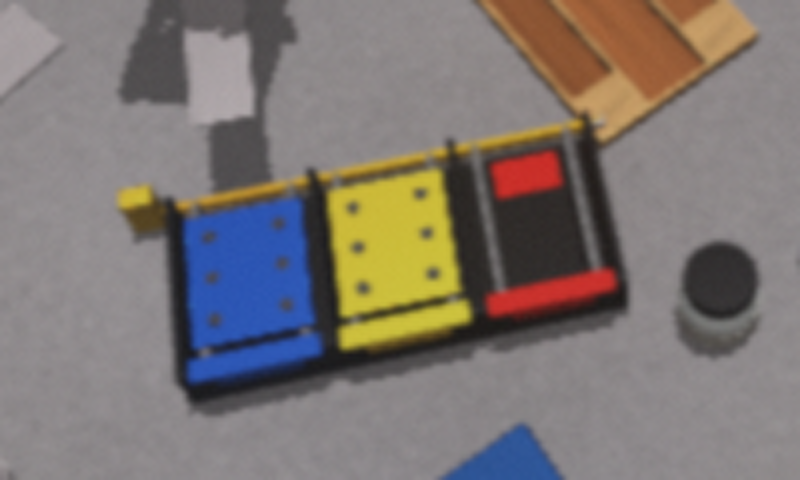

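```bash
python3 - <<'E'
from h import *
if pick('red'):
    ob=onblade('red','p3')
    if abs(ob[0]-50)<5 and abs(ob[1])<4 and abs(ob[2])<4:
        place('red',ob); seen2('s3',['yel','blue','red'])
        l=fr(T,TY,-55,0); bot.servo_line([*l,130],down(TY,True),speed=150); bot.servo_line([*l,66],speed=80)
        print(bot.servo_line([*l,54],speed=20,until_force=5)); st('tray')
        bot.move_gripper(45); bot.servo_line([*l,180],speed=150)
        bot.move_to([400,60,280],down(.2)); bot.dwell(.2)
        im,P,D,E=grab('wrist','t1'); z=P[...,2]
        for t,a in (('green',25),('org',66)):
            for r in comps(mask(im,t)&(abs(z-a)<6),rays(D,E,a)): print(t,*r)
st()
E
```

```text
red pre [341.4 325.3 142.5]
t 67.7 tcp [481.5 378.1  83.6] F [ 0.1  0.1 -2.1] M [-0.05  0.01 -0.  ] w 18.3 in False
t 68.6 tcp [481.6 378.  118.1] F [-0.7  0.1 -3.4] M [-0.07  0.22 -0.  ] w 18.5 up
t 70.8 tcp [341.3 325.2 142.1] F [ 0.1 -1.  -2.4] M [-0.02  0.1   0.  ] w 18.6 out
red z 96.3 exp 96.7 rear x 51.5 (exp 50) y at centre 0.3 yaw 0.16 width 82.9 rect [83.   0.2] [63.9 83.2] 0.0
t 76.8 tcp [ 566.2 -127.7   83.7] F [ 0.5 -0.3 -2.2] M [-0.02  0.01  0.01] w 18.7 placed
t 78.4 tcp [428.5 -69.1  83.5] F [-0.5 -0.2 -2.4] M [0.04 0.07 0.02] w 18.6 back False
yel cas xy [ 3.3 -0.9] size [100.4  83.5] yaw err 0.1 z 47.7
blue cas xy [   3.5 -104.5] size [100.1  84.1] yaw err -0.2 z 47.4
red cas xy [  2.8 103.2] size [100.7  83.8] yaw err -0.1 z 47.6
True
t 81.1 tcp [452.7 -14.3  55.6] F [-2.   0.8  7.4] M [0.04 0.23 0.04] w 18.4 tray
green 833 [380. 171.] [381.7 160.2] [58.5 16.4] -71.5
org 1524 [200. 211.] [449.8 -13.2] [79.9 20.2] 2.8
t 85.3 tcp [400.  60. 280.] F [ 0.3 -0.2 -0.1] M [ 0.01 -0.01 -0.02] w 44.9
```

View pics/t1.png

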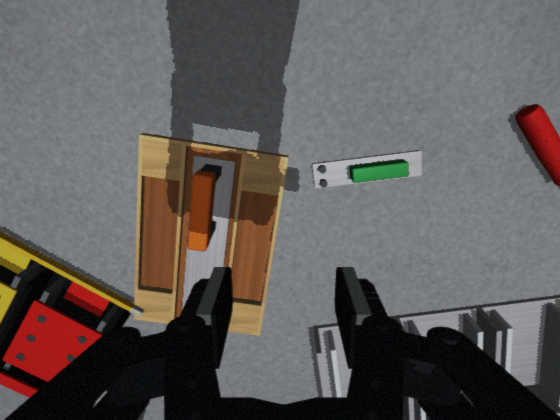

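```bash
python3 - <<'E'
from h import *
k=np.array([381.7,160.2]); p=np.radians(-71.5); q=down(p)
q2=down(TY); d=fr(T,TY,-10,55); print(bot.ik([*k,31],q),bot.ik([*d,34],q2))
bot.move_gripper(40)
bot.move_to([*k,130],q); bot.dwell(.1); 
im,P,D,E=grab('wrist','k1'); z=P[...,2]
for r in comps(mask(im,'green')&(z>18)&(z<32),rays(D,E,25)): print(*r)
bot.servo_line([*k,31],speed=80); st(); bot.move_gripper(8,60); st('grip')
bot.servo_line([*k,110],speed=120); st()
bot.servo_line([*d,110],q2,speed=150); bot.servo_line([*d,42],speed=80)
print(bot.servo_line([*d,32.5],speed=20,until_force=5)); st('key down')
bot.move_gripper(28); bot.servo_line([*d,150],speed=120)
# gate
bot.move_gripper(45,60); g=down(CY+np.pi/2,True)
bot.servo_line([*fr(C,CY,-180,-150),200],g,speed=250)
bot.move_to([*KN,150],g); bot.servo_line([*KN,42],speed=80); bot.move_gripper(10,60); st('knob')
print(bot.servo_line([*KN,42+40],speed=40,until_force=30)); st('raised')
bot.move_gripper(45); bot.servo_line([*KN,200],speed=150)
bot.move_to([430,-170,310],down(-.4)); bot.dwell(.2)
im,P,D,E=grab('wrist','f1'); z=P[...,2]; m=mask(im,'yel'); u=((P[...,:2]-C)@[np.cos(CY),np.sin(CY)])
b=m&(u<-60)&(u>-95); print('bar',np.median(z[b&(z<70)]),'knob',np.median(z[b&(z>70)])); 
for r in comps(mask(im,'green')&(abs(z-28)<6),rays(D,E,28)): print('key',*r)
seen2('s4',['yel','blue','red']); st()
I=load('s4')[0][150:330,110:350]; cv2.imwrite('pics/m4.png',cv2.resize(I,(800,600),interpolation=cv2.INTER_CUBIC))
E
```

```text
[ 3.08843124e-01  3.53073430e-01  2.06486275e+00 -4.44089210e-16
  7.23656469e-01 -1.40427873e-02] [ 1.22701349e-02  4.85452410e-01  1.84080268e+00 -4.44089210e-16
  8.15337561e-01 -1.60477742e+00]
1928 [286. 211.] [381.9 162.8] [59.9 15.1] -71.0
t 88.6 tcp [381.9 160.3  31.4] F [-0.8 -0.3 -0.3] M [ 0.   -0.03  0.04] w 40.0
t 88.9 tcp [382.  160.3  31.5] F [-2.5 -0.   6.2] M [-0.09  0.33  0.06] w 14.5 grip
t 89.7 tcp [381.4 160.1 109.4] F [ 0.6  0.2 -1.3] M [ 0.02 -0.02  0.01] w 14.0
True
t 92.6 tcp [495.3  42.7  34.6] F [-1.9  0.1  8.5] M [-0.08  0.23  0.02] w 14.5 key down
t 98.9 tcp [ 479.9 -398.4   42.9] F [ 9.7 -4.5 -0.3] M [-0.4  -1.07  0.16] w 14.5 knob
True
t 99.8 tcp [ 479.9 -398.4   78.7] F [ 5.8 -5.5 -4. ] M [-0.62 -0.5   0.17] w 15.0 raised
bar 55.64115005698447 knob 85.17911890460336
key 786 [482. 141.] [491.9  41.4] [60.5 16.2] 2.9
yel cas xy [ 3.5 -0.9] size [99.9 83.5] yaw err 0.1 z 47.5
blue cas xy [   3.9 -104.5] size [99.5 84.1] yaw err -0.2 z 47.7
red cas xy [  3.4 103.2] size [99.5 83.8] yaw err -0.1 z 47.6
t 102.6 tcp [ 430.  -170.3  309.7] F [ 0.2 -0.1 -0.6] M [-0.03 -0.07 -0.04] w 45.0
```

View pics/m4.png

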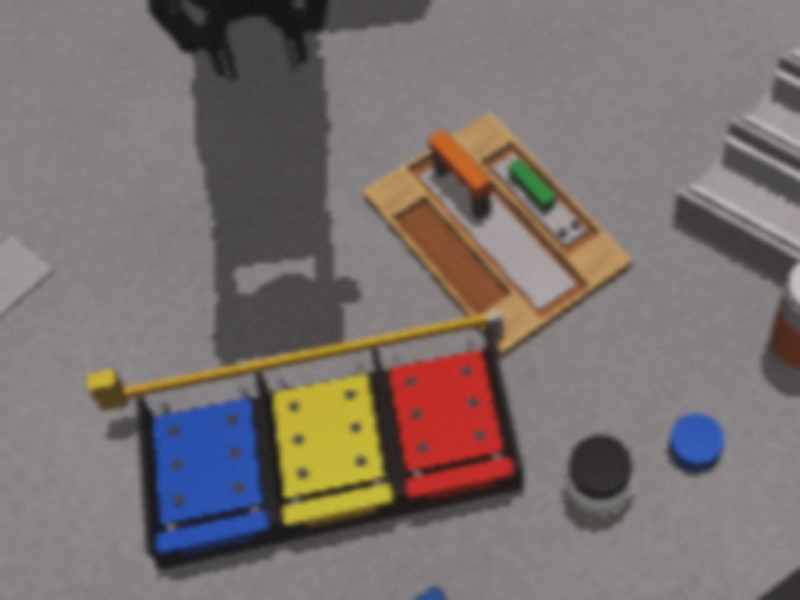

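View pics/f1.png

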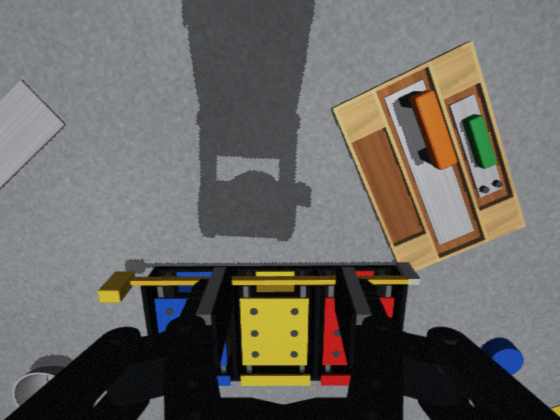

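```bash
python3 - <<'E'
from h import *
bot.finish_job(); st()
E
```

```text
the job is handed in; nothing more can be done
the job is handed in; nothing more can be done
```

The whole job is done and handed in, at about 103 s of the 210 s allowed. All three plates were present, but only one pin key.

**What I did**
- **Gate:** I lowered it fully before moving any plate. The camera put the knob top at 49.9 mm and the bar top at 19.9 mm (expected 50 and 20).
- **Plates:** I carried the yellow, blue and red plates to their own bays on the lifter, sliding the blade under each one. The gripper touched none of them.
- **Lifter:** It lies in the middle compartment of the tray, blade pointing away from the robot.
- **Key:** It was knocked about 45 mm aside during the run, so I found it again before picking it up. It lies flat in the left compartment, head away from the robot.
- **Gate again:** I raised it until it met its stop.

**Last checks**
- **Plates:** All three rest at rib height. They are square to within 0.2° and within 1 mm sideways of the bay centres.
- **Disagreement on plate depth:** The scene camera puts every plate 3–4 mm deeper in its bay than intended. Its readings of the plates in the rack were also about 2 mm off the wrist camera's. I put it down to that camera's calibration and left the plates alone.
- **Gate:** The knob top read 85.2 mm and the bar top 55.6 mm (expected 86 and 56). The knob read about the same before I first moved it, and the stop was felt, so I take it as fully raised.
- **Lifter and key:** Both appeared in their compartments in the last pictures.

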